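Index the sample carousel and load the stone pail

ROBOT

A 6-joint arm with a two-finger parallel gripper is mounted at the origin on the work surface. World frame = base frame: x ahead of the robot, y to its left, z up, the work surface at z = 0. Lengths are in m, angles in rad, forces in N, time in s.
With the tool pointing down it reaches from about 0.35 to 1 m from the base axis. Payload 7.1 kg.
Tool frame: the origin (TCP) lies between the finger pads; the fingertips stand 22 mm ahead of it and the grasp point (between the pads) lies 3 mm ahead of it; z points along the fingers, y is the line along which they close (so a half turn about z gives the same grasp; the last joint's range is limited). The gripper opens to 85 mm and grips with 20 to 120 N. Pads are 22 mm wide; open, the fingers measure 114 mm over their backs; the gripper's body (76 mm by 85 mm) begins 54 mm behind the grasp point. The pads swing forward as they close: fully open they stand 13 mm farther back than shut.
Start: joints at [1.112, 0.423, 1.63, -0, 1.089, -0.019], TCP at [0.266, 0.566, 0.253] pointing down, gripper open.
Joint ranges: [-3, 3], [-0.9, 2.11], [0.09, 2.58], [-1.31, 4.45], [0.11, 2.69], [-2.54, 2.54]. Speed limits (rad/s): [2.39, 2.39, 3.01, 3.14, 3.14, 3.14].

INTERFACE

Orientations are given as a rotation vector (axis times angle).
In Python, from rig import manip gives the robot as it stands. The module is installed in compiled form; this text tells all that it offers. Calls block until the motion is done:
- manip.move_to(position, orientation): joint-space move of the TCP to a pose.
- manip.servo_line(position, orientation=None, rate=0.15): straight line of the TCP; orientation=None keeps the orientation; rate is the mean speed in m/s.
- manip.set_joints(angles): joint-space move.
- manip.command_gripper(opening, f_grip=None): finger opening in m; f_grip is the grip in N (None keeps the last); returns when the fingers have stopped.
- manip.hold(seconds).
- manip.solve_ik(position, orientation): joint angles nearest the present ones, or None.
- manip.camera(name): name is "scene" or "top" or "wrist"; returns a dict with "image" (420x560x3 uint8, red, green, blue), "fx", "fy", "cx", "cy" (pixels), "cam_to_world" (4x4, takes a point from camera to world coordinates); the wrist camera has in their place "mount" (4x4, takes a point from camera to tool coordinates, whose origin is the TCP and whose axes are the flange's). Camera axes: x right, y down, z forward; pixel columns grow to the right and rows downward; lengths in m; the calibration is good to about 2 mm. A picture is of the moment at which its call begins: read the wrist's pose just before it. There is no depth.
A pose or a line that the arm cannot do raises manip.IKError and nothing moves.
- manip.sign_off(): hands the job in; it is judged then, once.
Readings, each from a call of its own:
- manip.get_time(): time.
- manip.get_joint_positions(): joint angles.
- manip.get_joint_vel(): joint speeds.
- manip.get_tau(): joint torques, N m.
- manip.get_position(): TCP position.
- manip.get_ee_rot(): TCP orientation.
- manip.get_contact_force(): force on the tool from outside, world axes, zero at the start.
- manip.get_torque(): the same for the moment, N m.
- manip.get_width(): finger opening in m.
- manip.get_grip_force(): force on a finger pad.
Only numpy, scipy, OpenCV 4.12 (cv2) and the standard library are available. Lean on these libraries where they do the work, as an engineer would, in place of code of your own. Each camera call takes 0.05 s, during which the arm holds its last target. There are 200 camera calls.

TASK

Click the sample carousel round by its black handle until its empty blue bay sits at the yellow loading mark, and let go so that it rests in that click. Then carry the small pail with the orange handle level, with its stones in it, and set it down gently upright inside that bay. Leave everything else on the bench where it stands.

Things in the scene. Friction and masses are not known exactly. Their poses are not given: they have to be found in the camera images.
- station: Sample changer: grey base 365 x 320 mm, 40 mm high, fixed to the bench, carrying the turning aluminium disc. Origin on the bench under the disc's axis; -x points to the loading mark (at yaw 0 towards the robot), z up. A blue code reader on a post, 131 mm high, stands at its far left corner (x +145, y +145 mm).
- mark (a point): Yellow loading mark, a stripe on top of the base's front edge, 178 mm from the disc's axis, 41 mm above the bench.
- carousel (a joint): Angle of the disc (rad), growing clockwise seen from above; 0 = empty bay at the loading mark. The disc (290 mm across, top 54 mm above the bench) has six bays; a sprung detent pulls it into a click every 60 degrees (1.047 rad), 0.25 N m to leave one. It starts one or two clicks short of the mark (near -1.05 or -2.09; rarely poised between); stops at -2.4 and 1.3.
- handle (a point): Centre of the handle bar on the disc's axis: black bar 80 mm long, 16 mm thick, 22 mm high, its centre 145 mm above the bench. It turns with the disc; the bar lies along this point's y axis, square to the line from the axis to the empty bay (this point's -x).
- bay (a point): Centre of the floor of the empty bay, on the disc's top 54 mm above the bench, 100 mm from the axis: a blue ring of 70 mm inner diameter, 10 mm high. The other five bays hold amber jars with white lids, 64 mm across, tops 114 mm above the bench, fixed to the disc.
- pail: Loose open white pail with an orange handle, about 0.15 kg: 56 mm across at the bottom, 66 mm at the rim, 60 mm high. Origin at the centre of its underside, z up. The rigid hoop handle stands over the mouth along the pail's y axis; its grip bar is 44 mm long (y), 12 mm thick (x), 14 mm high, centred 100 mm above the underside. It stands at one of three places beside the changer.
- stone0: Red-brown stone, 22 mm across, 14 mm high, lying loose in the pail; origin at its underside.
- stone1: Light grey stone, 22 mm across, 14 mm high, lying loose in the pail; origin at its underside.
- stone2: Dark stone, 22 mm across, 14 mm high, lying loose in the pail; origin at its underside.
- blue_pail: Bystander: a like pail with a blue handle, empty; 107 mm high. Origin under its centre.
- tub: Bystander: jar with a green cap, 68 mm across, 75 mm high. Origin under its centre.
- beaker: Bystander: clear plastic beaker, 90 mm across, 120 mm high. Origin under its centre.
- spray: Bystander: white spray bottle, 72 mm across, 191 mm high. Origin under its centre.
- washbottle: Bystander: white wash bottle with a blue collar and a bent spout, 60 mm across, 195 mm high. Origin under its centre.
- brush: Bystander: brush lying on the bench. Origin under its middle.

How it is judged:
On the way:
1. the carousel rests in the click with its empty bay at the loading mark, the gripper off it and the pail not yet in the bay (value of joint carousel between -0.12 and 0.12 rad and velocity of joint carousel between -0.08 and 0.08 rad/s and contact force between the fingers and station below 0.5 N and horizontal distance between pail and bay above 0.08 m), for 0.2 s.
At the end, for the whole second after the job is handed in: The carousel rests with its empty bay at the loading mark (within 0.12 rad); the pail stands upright (within 0.07 rad) and still on the bay's floor (within 4 mm) inside the blue ring (within 10 mm of its centre), with all three stones in it (value of joint carousel between -0.12 and 0.12 rad and velocity of joint carousel between -0.08 and 0.08 rad/s and horizontal distance between pail and bay below 0.01 m and z of pail in the frame of bay between -0.004 and 0.004 m and angle between pail's own z axis and vertical below 0.07 rad and linear speed of pail below 0.02 m/s and horizontal distance between each of stone0, stone1, stone2 and pail below 0.03 m and z of stone0 in the frame of pail between -0.003 and 0.05 m and z of stone1 in the frame of pail between -0.003 and 0.05 m and z of stone2 in the frame of pail between -0.003 and 0.05 m); the robot touches nothing.
It fails at once if the pail is tipped by more than 0.35 rad (20 degrees) (angle between pail's own z axis and vertical above 0.35 rad).
It fails at once if the pail is dropped: faster than 0.45 m/s within 60 mm of the bay's centre (distance between pail and bay below 0.06 m and linear speed of pail above 0.45 m/s).
It fails at once if a bystander is moved by more than 30 mm (distance of any of blue_pail, tub, beaker, spray, washbottle, brush from where it was at the start of the episode above 0.03 m).
It also fails if it takes over 58 s, if anything falls off the work surface, if the arm or the gripper's body presses on something with over 40 N, if the wrist force passes 120 N, or if a joint passes its speed limit or range.

## Working session

There is one attempt and no reset: what is moved stays moved. The work goes in short steps, each a Python script; the robot and the scene stay as the last script left them, time stands still between calls to the robot, and variables do not carry over. Pictures are saved under pics/ and viewed, at most 10 in all, crops included, and the job is handed in when it is done.

```bash
mkdir -p pics
python3 - <<'E'
from rig import manip
import cv2,numpy as np
for n in("scene","top"):
    c=manip.camera(n); cv2.imwrite(f"pics/{n}0.png",c["image"][:,:,::-1]); np.savez(f"pics/{n}0.npz",**c)
    print(n,c["fx"],c["cx"],c["cy"],np.round(c["cam_to_world"],3).tolist())
print(manip.get_ee_rot(),manip.get_time())
E
```

```text
scene 442.9281958959326 281.9286161872403 202.42974511473906 [[-0.536, 0.634, -0.557, 1.24], [0.844, 0.404, -0.353, 0.467], [0.001, -0.659, -0.752, 1.026], [0.0, 0.0, 0.0, 1.0]]
top 386.5348847414817 279.9251701195993 215.07042240520667 [[-0.009, -0.982, 0.191, 0.333], [-1.0, 0.012, 0.014, 0.013], [-0.016, -0.191, -0.982, 1.323], [0.0, 0.0, 0.0, 1.0]]
[-6.85144958e-01 -3.06563642e+00  2.26853703e-03] 0.1
```

View pics/scene0.png

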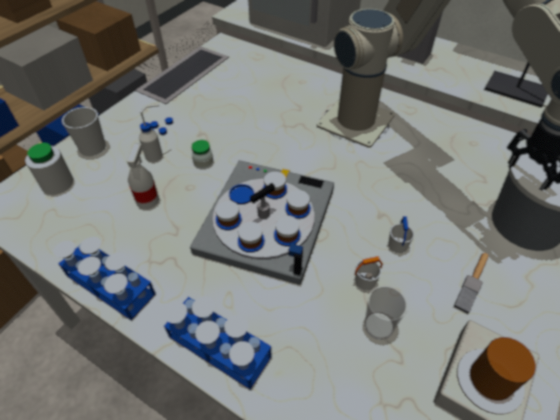

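View pics/top0.png

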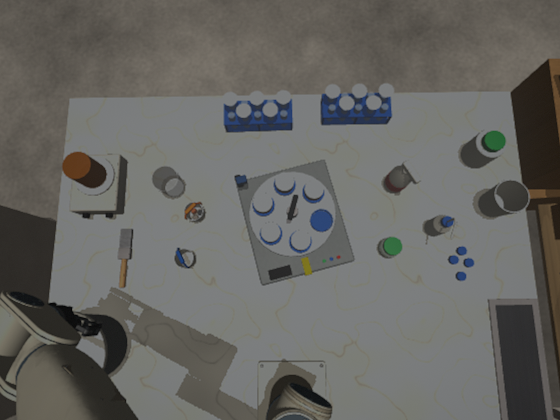

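The top view shows the changer centred near (292,215), the yellow mark at (307,266) and the empty blue bay at (321,220). That is one click short, so it needs about 60° clockwise. The orange pail is at (195,211), with the beaker at (170,182) and the blue pail at (185,258) nearby.

```bash
cat > h.py <<'E'
import numpy as np,cv2
def ray(c,u,v,z,T=None):
    T=c["cam_to_world"] if T is None else T
    d=T[:3,:3]@np.array([(u-c["cx"])/c["fx"],(v-c["cy"])/c["fy"],1.]); o=T[:3,3]
    return o+d*(z-o[2])/d[2]
def pix(c,p,T=None):
    T=c["cam_to_world"] if T is None else T
    q=T[:3,:3].T@(np.asarray(p)-T[:3,3]); return c["fx"]*q[0]/q[2]+c["cx"],c["fy"]*q[1]/q[2]+c["cy"]
def blobs(img,lo,hi,box,amin=8):
    h=cv2.cvtColor(img,cv2.COLOR_RGB2HSV); m=cv2.inRange(h,lo,hi); k=np.zeros_like(m)
    x0,y0,x1,y1=box; k[y0:y1,x0:x1]=m[y0:y1,x0:x1]
    n,l,s,ce=cv2.connectedComponentsWithStats(k)
    return [(l==i,s[i,4],ce[i]) for i in range(1,n) if s[i,4]>=amin]
E
python3 - <<'E'
from h import *
t=dict(np.load("pics/top0.npz")); s=dict(np.load("pics/scene0.npz"))
P=lambda n,*a:print(n,*[np.round(x,3).tolist() if hasattr(x,'__len__') else x for x in a])
B={'top':(t,(230,150,360,290)),'scene':(s,(190,160,340,280))}
for n,(c,b) in B.items():
    for m,a,ce in blobs(c["image"],(22,120,90),(34,255,255),b): P(n+" yellow",a,ce,ray(c,*ce,.041))
    for m,a,ce in blobs(c["image"],(100,120,60),(125,255,255),b,60): P(n+" blue",a,ce,ray(c,*ce,.06))
    for m,a,ce in blobs(c["image"],(0,0,0),(180,255,45),b,20): 
        r=cv2.minAreaRect(np.argwhere(m)[:,::-1].astype(np.float32)); P(n+" black",a,ce,ray(c,*ce,.15),r[1],r[2])
for n,c,b in(("top",t,(175,190,215,230)),("scene",s,(345,245,395,290))):
    for m,a,ce in blobs(c["image"],(3,130,90),(20,255,255),b,3): P(n+" orange",a,ce,ray(c,*ce,.1))
# base corners
h=cv2.cvtColor(t["image"],cv2.COLOR_RGB2HSV)
print(h[270,255],h[165,310],h[215,262],h[240,150])
cv2.imwrite("pics/crop0.png",np.hstack([cv2.resize(t["image"][150:290,140:360],None,fx=2.4,fy=2.4,interpolation=2),cv2.resize(s["image"][225:345,335:425],(252,336),interpolation=2)])[:,:,::-1])
E
```

```text
top yellow 119 [306.252, 265.723] [0.411, -0.054, 0.041]
top blue 362 [321.058, 220.171] [0.559, -0.105, 0.06]
top black 104 [292.308, 207.019] [0.586, -0.009, 0.15] [4.38, 24.736] 14.931418418884277
top black 196 [279.628, 272.163] [0.386, 0.032, 0.15] [9.276, 21.644] 75.0685806274414
scene yellow 34 [284.794, 171.794] [0.397, -0.057, 0.041]
scene blue 351 [241.003, 193.607] [0.56, -0.107, 0.06]
scene blue 90 [297.311, 212.367] [0.532, 0.07, 0.06]
scene blue 101 [228.297, 224.05] [0.672, -0.07, 0.06]
scene blue 201 [290.657, 243.811] [0.636, 0.112, 0.06]
scene blue 111 [250.631, 245.991] [0.699, 0.026, 0.06]
scene black 138 [310.659, 181.529] [0.484, 0.081, 0.15] [22.071, 6.063] 14.03624439239502
scene black 215 [265.586, 192.777] [0.585, -0.0, 0.15] [10.88, 34.08] 73.73979187011719
scene black 57 [297.421, 211.246] [0.595, 0.105, 0.15] [17.147, 6.577] 3.3664605617523193
scene black 61 [228.754, 222.59] [0.72, -0.022, 0.15] [6.295, 18.221] 83.6598129272461
scene black 57 [286.93, 238.614] [0.684, 0.129, 0.15] [6.0, 18.0] 90.0
scene black 57 [251.526, 244.807] [0.746, 0.067, 0.15] [5.918, 18.413] 80.53767395019531
scene black 175 [296.817, 263.246] [0.732, 0.187, 0.15] [21.0, 12.0] 90.0
top orange 45 [189.778, 207.422] [0.599, 0.323, 0.1]
top orange 10 [193.0, 210.5] [0.589, 0.312, 0.1]
scene orange 91 [368.418, 261.11] [0.602, 0.318, 0.1]
[105   8 129] [60  5 96] [110 153 102] [100   6 127]
```

View pics/crop0.png

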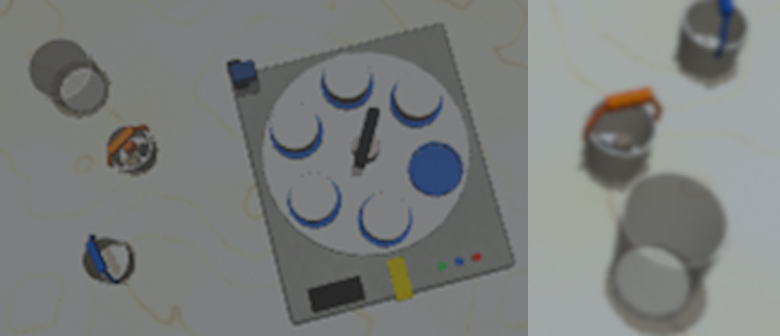

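The crops show the bay ring to the right of the axis, with the bar perpendicular to the line to it. The orange-handled pail stands between the beaker and the blue pail. I'll hover over the handle and refine with the wrist camera.

```bash
cat >> h.py <<'E'
from scipy.spatial.transform import Rotation as R
def down(th):
    c,s=np.cos(th),np.sin(th)
    return R.from_matrix(np.array([[-s,c,0],[c,s,0],[0,0,-1.]])).as_rotvec()
def wrist(m,name):
    T=np.eye(4);T[:3,:3]=R.from_rotvec(m.get_ee_rot()).as_matrix();T[:3,3]=m.get_position()
    c=m.camera("wrist");c["cam_to_world"]=T@c["mount"]
    np.savez(f"pics/{name}.npz",**c);cv2.imwrite(f"pics/{name}.png",c["image"][:,:,::-1]);return c
E
python3 - <<'E'
from h import *
from rig import manip
p=manip.get_position()
manip.servo_line([p[0],p[1],.31])
manip.move_to([.586,-.006,.30],down(np.radians(74.5)))
print(manip.get_joint_positions(),manip.get_time(),manip.get_contact_force())
wrist(manip,"w1")
j=manip.get_joint_positions()
print(manip.solve_ik([.586,-.006,.152],down(np.radians(14.5))))
E
```

```text
[-2.92840749e-02  3.15806319e-01  1.67538707e+00  1.92707594e-04
  1.15036330e+00 -1.33059331e+00] 2.9583 [ 0.58913652  0.66580142 -0.76289522]
[-3.05460487e-02  4.99490610e-01  1.78401156e+00 -4.44089210e-16
  8.58090488e-01 -2.83618790e-01]
```

View pics/w1.png

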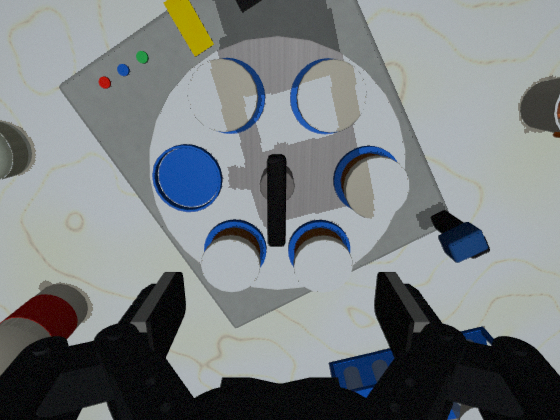

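The wrist view shows the bar from about (277,153) to (277,246), the empty bay at (188,178) and the yellow mark at (189,27). I'll cast rays from those points.

Run:
```python
from h import *
c=dict(np.load("pics/w1.npz"))
for m,a,ce in blobs(c["image"],(0,0,0),(180,255,40),(240,140,310,255),200):
    x,y,w,h=cv2.boundingRect(m.astype(np.uint8)); r=cv2.minAreaRect(np.argwhere(m)[:,::-1].astype(np.float32))
    b=cv2.boxPoints(r); W=np.array([ray(c,*q,.156) for q in b]); print("bar",a,ce,r,W.mean(0),np.round(W,4).tolist())
for m,a,ce in blobs(c["image"],(100,130,60),(125,255,255),(145,135,230,220),500): print("bay",a,ce,ray(c,*ce,.058))
for m,a,ce in blobs(c["image"],(22,120,90),(34,255,255),(150,0,230,60),100): print("yel",a,ce,ray(c,*ce,.041))
# disc edge: bright/white contour ellipse
g=cv2.cvtColor(c["image"],cv2.COLOR_RGB2GRAY)
for u,v in((150,170),(407,165)): print("disc edge",ray(c,u,v,.054))
```

```text
bar 1656 [276.16908213 198.61594203] ((276.0, 199.5), (91.0, 20.0), 90.0) [ 0.58486474 -0.00835139  0.156     ] [[0.5447, -0.0054, 0.156], [0.5489, 0.01, 0.156], [0.6253, -0.0106, 0.156], [0.6206, -0.0274, 0.156]]
bay 3361 [187.94138649 176.9610235 ] [ 0.55932064 -0.10420489  0.058     ]
yel 1373 [189.04879825  25.08958485] [ 0.41341466 -0.0535447   0.041     ]
disc edge [ 0.54106337 -0.14371892  0.054     ]
disc edge [0.61223601 0.13485832 0.054     ]
```

Run:
```python
from h import *
from rig import manip
A=[.585,-.0085]
manip.command_gripper(.085)
manip.servo_line([*A,.20],down(np.radians(74.9)),rate=.15)
manip.servo_line([*A,.150],rate=.08)
manip.command_gripper(.0,50)
print(manip.get_width(),manip.get_grip_force(),manip.get_contact_force())
j=np.array(manip.get_joint_positions())
for k in range(1,7):
    q=j.copy(); q[5]+=np.radians(60.2)*k/6; manip.set_joints(q)
    print(np.round(manip.get_contact_force(),1),np.round(manip.get_torque(),2),round(manip.get_time(),2))
manip.hold(.3)
manip.command_gripper(.085)
manip.servo_line([*A,.30],rate=.2); manip.hold(.1)
print(manip.get_time(),manip.get_width())
c=wrist(manip,"w2")
t=manip.camera("top"); np.savez("pics/top1.npz",**t); cv2.imwrite("pics/top1.png",t["image"][:,:,::-1])
for m,a,ce in blobs(c["image"],(100,130,60),(125,255,255),(100,80,350,250),800): print("bay",a,ce,ray(c,*ce,.058))
for m,a,ce in blobs(t["image"],(100,120,60),(125,255,255),(230,150,360,290),60): print("top bay",a,ce,ray(t,*ce,.058))
```

```text
0.014933953646946071 50.16640663146973 [-0.22889509  4.085548    2.5838239 ]
[0.4 6.3 0.3] [ 0.64 -0.04  0.24] 5.74
[0.9 7.1 0.1] [ 1.06 -0.16  0.2 ] 6.03
[ 3.   8.7 -1.3] [ 1.25 -0.36 -0.06] 6.33
[ 3.9 10.7 -2.2] [ 1.58 -0.48 -0.04] 6.62
[ 6.  11.7 -3.8] [ 1.77 -0.68 -0.03] 6.91
[ 7.5 13.3 -5. ] [ 1.94 -0.99 -0.11] 7.2
9.175 0.08531637464308363
bay 3376 [193.73489336 176.51273697] [ 0.49098059 -0.03263723  0.058     ]
```

The bay is now at the mark, within about 1°. Next is a look at the pail from above.

Run:
```python
from h import *
from rig import manip
manip.move_to([.60,.318,.30],down(np.radians(30)))
print(manip.get_joint_positions(),manip.get_time())
c=wrist(manip,"w3")
for m,a,ce in blobs(c["image"],(3,150,80),(18,255,255),(120,50,440,330),40):
    r=cv2.minAreaRect(np.argwhere(m)[:,::-1].astype(np.float32)); print(a,ce,r,[np.round(ray(c,*q,.107),4).tolist() for q in cv2.boxPoints(r)],ray(c,*ce,.107))
```

```text
[ 4.68312901e-01  4.58820907e-01  1.46022375e+00 -4.71059493e-04
  1.22293043e+00 -5.39986026e-02] 10.5167
646 [279.34365325 174.56811146] ((278.1059875488281, 171.76171875), (69.26036834716797, 12.128145217895508), 72.34988403320312) [[0.5633, 0.347, 0.107], [0.571, 0.3553, 0.107], [0.6207, 0.3099, 0.107], [0.6127, 0.3009, 0.107]] [0.59354213 0.3271886  0.107     ]
158 [290.86075949 159.79113924] ((290.70001220703125, 159.90000915527344), (13.28156566619873, 13.914020538330078), 18.434947967529297) [[0.591, 0.3371, 0.107], [0.5883, 0.35, 0.107], [0.6006, 0.3525, 0.107], [0.6035, 0.3396, 0.107]] [0.595899   0.34501485 0.107     ]
```

View pics/w3.png

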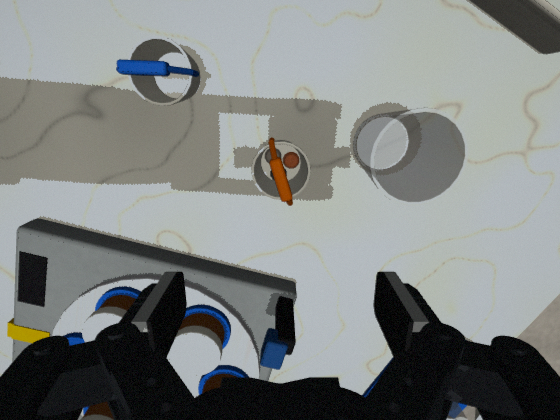

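The wrist view shows the orange bar running from about (275,155) to (291,205), with a thin hoop leg above it. The rim circle is around (281,170). I'll isolate the bar and check it against the rim.

Run:
```python
from h import *
c=dict(np.load("pics/w3.npz")); im=c["image"]
m,a,ce=max(blobs(im,(3,150,80),(18,255,255),(120,50,440,330),40),key=lambda b:b[1])
o=cv2.morphologyEx(m.astype(np.uint8),cv2.MORPH_OPEN,cv2.getStructuringElement(cv2.MORPH_ELLIPSE,(9,9)))
r=cv2.minAreaRect(np.argwhere(o)[:,::-1].astype(np.float32)); b=np.array([ray(c,*q,.107) for q in cv2.boxPoints(r)])
e=[b[1]-b[0],b[2]-b[1]]; l=max(e,key=np.linalg.norm); print("opened",o.sum(),r,b.mean(0),[np.linalg.norm(x) for x in e],np.degrees(np.arctan2(l[1],l[0])))
cen=ray(c,*r[0],.107); print(cen, "px of centre at rim z .06:",pix(c,[cen[0],cen[1],.06]))
print(ray(c,281,170,.06))
x=cv2.resize(im[120:220,220:370],(750,500),interpolation=cv2.INTER_CUBIC)
q=pix(c,[cen[0],cen[1],.06]); cv2.circle(x,(int((q[0]-220)*5),int((q[1]-120)*5)),5,(0,255,0),-1)
pts=np.array([pix(c,[cen[0]+.033*np.cos(t),cen[1]+.033*np.sin(t),.06]) for t in np.linspace(0,6.28,60)])
cv2.polylines(x,[((pts-[220,120])*5).astype(int)],True,(0,255,0))
cv2.drawContours(x,[((cv2.boxPoints(r)-[220,120])*5).astype(int)],-1,(0,0,255))
cv2.imwrite("pics/w3c.png",x[:,:,::-1])
```

```text
opened 526 ((280.27301025390625, 178.5722198486328), (46.216896057128906, 12.128145217895508), 72.34988403320312) [0.59663147 0.32388966 0.107     ] [np.float64(0.011499424464439773), np.float64(0.04547594254844691)] -42.41525409882705
[0.59628425 0.32422457 0.107     ] px of centre at rim z .06: (np.float64(280.2030673092382), np.float64(169.05587046481054))
[0.59757182 0.32375049 0.06      ]
```

View pics/w3c.png

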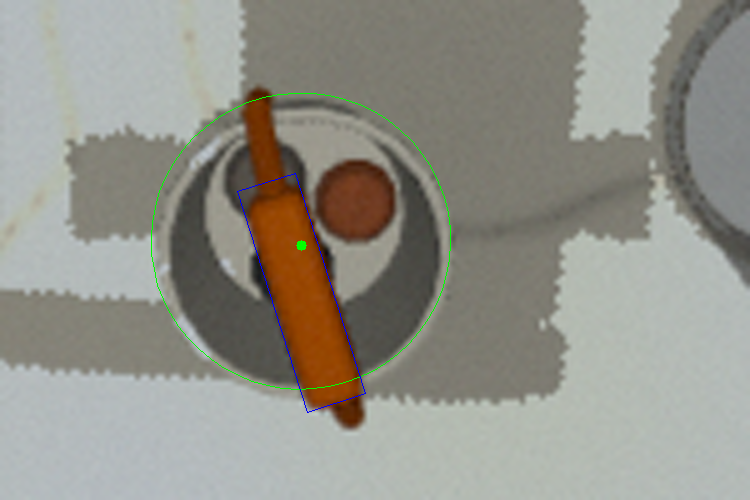

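Run:
```python
from h import *
from rig import manip
c=dict(np.load("pics/w3.npz")); th=np.radians(47.6); P=np.array([.597,.324])
for n,u,v in(("beaker",383,143),("blue",166,75)):
    d=ray(c,u,v,0)[:2]-P; print(n,d,"along fingers",d@[np.cos(th),np.sin(th)],"across",d@[-np.sin(th),np.cos(th)])
print(manip.solve_ik([.4895,-.0333,.157],down(th)))
manip.command_gripper(.045)
manip.servo_line([*P,.20],down(th),rate=.12)
manip.servo_line([*P,.150],rate=.1)
c=wrist(manip,"w4")
for m,a,ce in blobs(c["image"],(3,150,80),(18,255,255),(150,100,420,420),300):
    r=cv2.minAreaRect(np.argwhere(m)[:,::-1].astype(np.float32)); print(r,ray(c,*r[0],.107))
```

```text
beaker [0.10047767 0.08294013] along fingers 0.12899991799938398 across -0.018271543348470004
blue [-0.1675108   0.02000771] along fingers -0.09817812787954829 across 0.13719048986776375
[-9.21807890e-02  3.74897940e-01  1.99077652e+00 -4.44089210e-16
  7.75918193e-01 -9.22957513e-01]
((285.07000732421875, 231.010009765625), (34.648231506347656, 119.64246368408203), 8.130102157592773) [0.58835126 0.33552679 0.107     ]
```

View pics/w4.png

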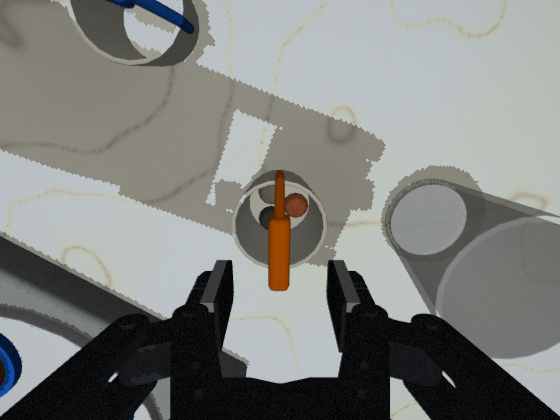

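The bar is at (280,254), upright in the image and centred between the fingers. I'll descend and grip it, then lift and carry it across.

Run:
```python
from h import *
from rig import manip
c=dict(np.load("pics/w4.npz")); print(ray(c,280,254,.107))
P=[.597,.324]; B=[.4895,-.0333]
manip.servo_line([*P,.104],rate=.08)
manip.command_gripper(0,40); print(manip.get_width(),manip.get_grip_force(),manip.get_contact_force())
manip.servo_line([*P,.16],rate=.06); print(manip.get_contact_force(),manip.get_width())
manip.servo_line([*P,.285],rate=.12)
manip.servo_line([*B,.285],rate=.13); manip.hold(.3)
print(manip.get_time(),manip.get_width(),manip.get_position())
c=wrist(manip,"w5")
for n in("top","scene"):
    t=manip.camera(n); np.savez(f"pics/{n}5.npz",**t); cv2.imwrite(f"pics/{n}5.png",t["image"][:,:,::-1])
```

```text
[0.59645505 0.32449018 0.107     ]
0.01126468049840057 40.84890961647034 [-1.5152873  -1.90037351  4.45051492]
[-0.23114752  0.19646213 -1.32232895] 0.010882095470972745
19.4333 0.011373069455046729 [ 0.48952184 -0.03321346  0.28498652]
```

View pics/w5.png

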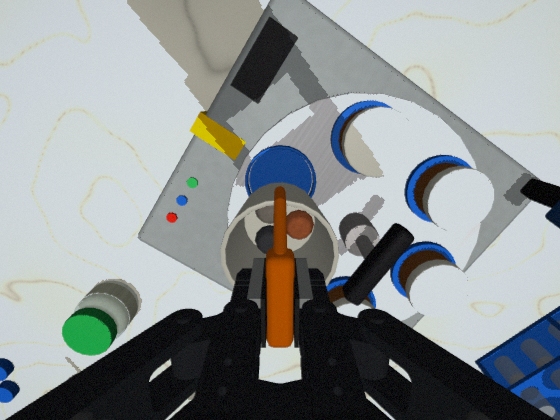

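The pail hangs level with its stones in it, and the bay at (281,178) still lines up with the mark. I'll lower it, feeling for contact.

Run:
```python
from h import *
from rig import manip
B=[.4895,-.0333]
manip.servo_line([*B,.19],rate=.1)
manip.servo_line([*B,.164],rate=.04); manip.hold(.2)
f0=manip.get_contact_force(); print(f0)
z=.164
while z>.154:
    z-=.001; manip.servo_line([*B,z],rate=.02); f=manip.get_contact_force()
    if f[2]-f0[2]>1.2: break
print(z,f,manip.get_position(),manip.get_time())
c=wrist(manip,"w6")
t=manip.camera("scene"); cv2.imwrite("pics/pl6.png",np.hstack([cv2.resize(c["image"],(440,330)),cv2.resize(t["image"][150:250,220:328],(356,330),interpolation=2)])[:,:,::-1])
```

```text
[-0.12855681  1.22311778 -2.45562871]
0.158 [-2.25478432  0.62100715  5.62947357] [ 0.48970701 -0.03335597  0.15858161] 23.1833
```

View pics/pl6.png

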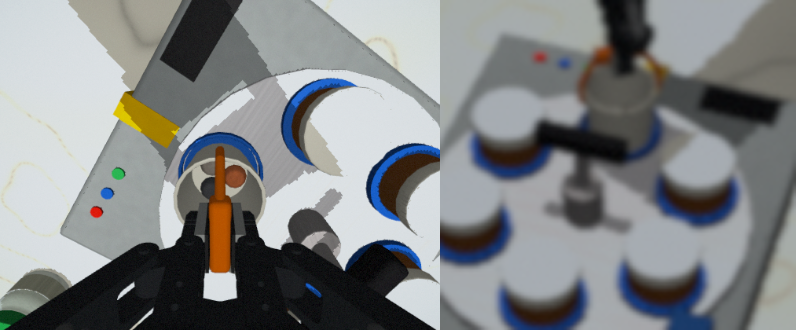

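Contact came at exactly the expected floor height, and the pail stands inside the ring. I'll release it and retreat straight up.

Run:
```python
from h import *
from rig import manip
B=[.4895,-.0333]
manip.command_gripper(.035); manip.hold(.2)
manip.servo_line([*B,.20],rate=.06); manip.servo_line([*B,.32],rate=.15); manip.hold(.3)
print(manip.get_time(),manip.get_contact_force())
c=wrist(manip,"w7"); t=manip.camera("scene")
cv2.imwrite("pics/pl7.png",np.hstack([c["image"][60:360,100:500],cv2.resize(t["image"][150:250,220:353],(400,300),interpolation=2)])[:,:,::-1])
```

```text
25.9417 [-0.83974686 -0.17884709  0.02091524]
```

View pics/pl7.png

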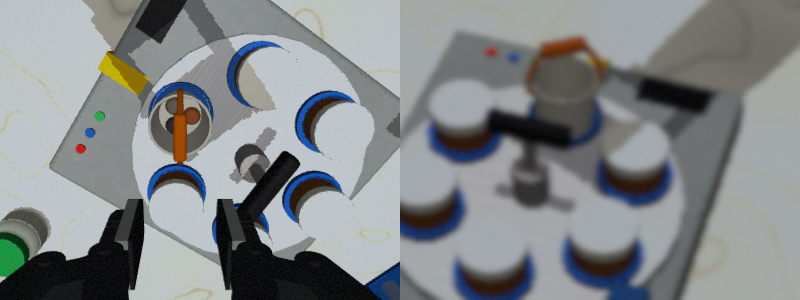

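The pail stands upright in the ring with its stones in it and the gripper is clear. One numeric check before handing in.

Run:
```python
from h import *
from rig import manip
c=dict(np.load("pics/w7.npz"))
for m,a,ce in blobs(c["image"],(3,150,80),(18,255,255),(220,120,330,230),100):
    o=cv2.morphologyEx(m.astype(np.uint8),cv2.MORPH_OPEN,np.ones((9,9),np.uint8)); r=cv2.minAreaRect(np.argwhere(o)[:,::-1].astype(np.float32)); print("grip bar",r,ray(c,*r[0],.161))
for m,a,ce in blobs(c["image"],(0,0,0),(180,255,40),(320,180,420,285),300):
    r=cv2.minAreaRect(np.argwhere(m)[:,::-1].astype(np.float32)); b=np.array([ray(c,*q,.156) for q in cv2.boxPoints(r)]); l=max(b[1]-b[0],b[2]-b[1],key=np.linalg.norm); print("carousel bar",a,b.mean(0),np.linalg.norm(l),np.degrees(np.arctan2(l[1],l[0])))
m=cv2.inRange(cv2.cvtColor(c["image"],cv2.COLOR_RGB2HSV),(100,130,60),(125,255,255))[130:200,240:325]
p=np.argwhere(m)[:,::-1]+[240,130]; w=np.array([ray(c,*q,.064)[:2] for q in p]); h=cv2.minEnclosingCircle(w.astype(np.float32)*1000); print("ring visible",len(w),h)
```

```text
grip bar ((285.16741943359375, 194.48416137695312), (24.25822639465332, 51.94114685058594), 2.7263107299804688) [ 0.49046713 -0.02842032  0.161     ]
carousel bar 1741 [ 0.58245825 -0.01037605  0.156     ] 0.0815015591637189 104.92998794068352
ring visible 576 ((489.3538818359375, -32.360382080078125), 36.914241790771484)
```

```bash
python3 -c "
from rig import manip
print(manip.sign_off(),manip.get_time())"
```

```text
the job is handed in; nothing more can be done
the job is handed in; nothing more can be done
```

The job is handed in: the carousel rests with its empty bay at the mark, the pail stands upright in the ring with its stones in it, and the arm was clear by about 26 s; the sign-off gave no pass/fail verdict, and I didn't re-measure the bystanders.

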